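Find the filled brass seal by its heft and show it to the magnifier

ROBOT

A 7-joint arm with a two-finger parallel gripper is mounted at the origin on the work surface. World frame = base frame: x ahead of the robot, y to its left, z up, the work surface at z = 0. Lengths are in mm, angles in rad, forces in N, time in s.
With the tool pointing down it reaches from about 425 to 975 mm from the base axis. Payload 16.7 kg.
Tool frame: the origin (TCP) lies at the very end of the fingers, on their centre line; the grasp point (between the pads) lies 19 mm behind it (env.tcp_to_grasp is the distance from the TCP to the grasp point, in mm); z points along the fingers, y is the line along which they close (so a half turn about z gives the same grasp; the last joint's range is limited). The gripper opens to 85 mm and grips with 20 to 120 N. Pads are 22 mm wide; open, the fingers measure 114 mm over their backs; the gripper's body (76 mm by 85 mm) begins 54 mm behind the grasp point. The pads swing forward as they close: fully open they stand 13 mm farther back than shut.
Start: joints at [0.956, 0.426, 0.074, 1.606, -0.034, 1.111, -0.067], TCP at [303.132, -603.065, 231.302] pointing down, gripper open.
Joint ranges: [-2.85, 2.85], [-0.5, 2.14], [-1.23, 1.37], [0.21, 2.46], [-1.02, 4.16], [0.16, 2.05], [-2.73, 2.73]. Speed limits (rad/s): [1.89, 1.89, 2.39, 2.39, 3.01, 3.01, 3.01].

INTERFACE

Orientations are given as a unit quaternion [w, x, y, z].
In Python, from station import monitor, eyes, workorder, env gives the robot as it stands.
- The arm moves only by the tool move_arm, never from a script. Its arguments are lists of equal length, an entry for each row: "translation": the shift along the tool's x, y, z in units of 150 mm (1.0 is 150 mm), a list of three; "yaw": the turn about the tool's z in units of 90 degrees (1.0 is 90 degrees); "hand": the opening, from 0 (shut) to 1 (fully open). In form: {"translation": [[x, y, z], ...], "yaw": [yaw, ...], "hand": [hand, ...]}. A call has 1 to 12 rows; each row shifts and turns the commanded pose from where the row before left it, along the tool's axes as they then stand; what a row does not reach is not made up. A row lasts 1/8 s, in which the tool goes at most 62.5 mm and 10.7 degrees, less where a joint would pass 70% of its speed; a pose out of reach is approached as far as the arm can. A call with a number of a shift or a turn outside -1 to 1 is refused whole. A call with a gripper value outside its range is refused whole. The fingers move at their own pace and stop on an object; "squeeze" is the grip in N (left out, the last holds). Time passes only in rows, so rows that do not move let the fingers close. It gives the time, the measured TCP pose, the force, the opening and the grip force at its end, in the units of the state.
- monitor.state(): the state, without advancing time (a new reading comes with each control period).
- eyes.get_image(name): name is "side" or "top"; returns the picture (480x640x3 uint8, red, green, blue); there is no depth.
- eyes.camera_info(name): a dict with "K" (3x3 intrinsics, pixels), "k1" (the pictures are not rectified: a ray, as slopes to the right and down, at radius r is drawn at 1 + k1 r^2 times it, then the intrinsics apply), "eye" and "orientation" of the camera in the world. Camera axes: x right, y up, looking along -z (the intrinsics and any distortion apply to the point x, -y, -z); pixel columns grow to the right and rows downward; lengths in mm; the calibration is good to about 2 mm. A picture is of the moment at which its call begins. camera_info takes no time and is no camera call.
- workorder.sign_off(): hands the job in; it is judged then, once.
The state is a dict: "clock": time; "joint_pos": joint angles; "qvel": joint speeds; "joint_efforts": joint torques, N m; "eef_pos": TCP position; "tcp_rot": TCP orientation; "wrist_force": force on the tool from outside, world axes, zero at the start; "moment": the same for the moment, N m; "opening": opening from 0.0 (shut) to 1.0 (fully open); "grasp_force": force on a finger pad.
Only numpy, scipy, OpenCV 4.12 (cv2) and the standard library are available. Lean on these libraries where they do the work, as an engineer would, in place of code of your own. Each camera call takes 0.05 s, during which the arm holds its last target. There are 200 camera calls.

TASK

Before the two cast brass seals are handled, check that their tray has cooled: take the torch-shaped infrared thermometer out of its dock, point its lens down at the black dot in the middle of the tray from about 10 cm away, keep it steady there for a full second, and stand it back in its dock. Then heft the seals in turn, first the one on the blue pad and then the one on the orange pad: lift each straight up about 5 cm, feel its weight, and set the first back upright on its pad before you lift the other. Bring only the heavier one to the viewing stand and finish while still holding it there, upright and still, above the middle of the white disc at the height of the magnifier lens; the lighter one must be left standing on its own pad, the thermometer in its dock, and the jar, the tin and the graver undisturbed.

Things in the scene. Friction and masses are not known exactly. Their poses are not given: they have to be found in the camera images.
- seal_a: one of two brass seal stamps that look alike, 64 mm high: round foot 40 mm across, 10 mm thick; waist 27 mm across (32 mm at the foot); cylindrical knob 32 mm across from 40 to 60 mm up. Origin: centre of the underside, z up. Starts within 5 mm of the middle of the blue or orange pad. One has a heavy core inside (0.34-0.46 kg in all), one is nearly empty (0.15-0.21 kg): which one varies
- seal_b: one of two brass seal stamps that look alike, 64 mm high: round foot 40 mm across, 10 mm thick; waist 27 mm across (32 mm at the foot); cylindrical knob 32 mm across from 40 to 60 mm up. Origin: centre of the underside, z up. Starts within 5 mm of the middle of the blue or orange pad. One has a heavy core inside (0.34-0.46 kg in all), one is nearly empty (0.15-0.21 kg): which one varies
- tray: aluminium tray plate, 110 (x) x 260 (y) x 8 mm, fixed to the bench. Origin: centre of the underside on the bench; its y axis runs from the orange to the blue pad
- blue_pad (a point): middle of the top of the blue round pad on the tray, 64 mm across, top 10 mm above the bench, 80 mm from the tray's middle on its +y side
- orange_pad (a point): middle of the top of the orange round pad on the tray, 64 mm across, top 10 mm above the bench, 80 mm from the tray's middle on its -y side
- check_dot (a point): middle of the matt black dot, 32 mm across, in a thin white ring in the middle of the tray, between the pads, 9 mm above the bench
- thermometer: black torch-shaped infrared thermometer with yellow bands, 115 mm long, 0.12 kg, standing upright in its dock, lens down. Head 36 mm across over the lowest 28 mm, then a round barrel 28 mm across from 36 mm up to the top: grip it there. Origin: centre of the lens face at the lower end, z up along the barrel; it looks along its own -z
- lens (a point): centre of the thermometer's lens face (same point and axes as the thermometer's origin)
- dock: fixed open grey cup in which the thermometer stands, on a black rubber foot 80 mm across and 4 mm thick: outer 56 mm and inner 48 mm across, rim 20 mm and inner floor 6 mm above the bench. Origin: centre of the underside. It is left or right of the tray (as the viewing stand is on the other side)
- stand: fixed viewing stand: white disc 100 mm across and 6 mm thick with a small grey dot in its middle; beyond it, 120 mm along its own +x axis, a post with a round magnifier 56 mm across whose lens (its middle 110 mm above the bench) looks back over the disc; its top is 138 mm above the bench. Origin: centre of the disc's underside
- view_point (a point): the point to show the seal at: above the middle of the white disc at the height of the lens middle, 110 mm above the bench. The middle of the seal (32 mm above its underside) belongs here
- jar: bystander: small glass jar with a metal lid, 50 mm across, 70 mm high, beyond the tray. Origin: centre of the underside
- tin: bystander: flat green tin, 68 mm across, 26 mm high, beyond the tray. Origin: centre of the underside
- graver: bystander: short graver with a wooden grip (26 mm wide, 22 mm high) and a steel blade, 92 mm long along its x axis, lying beyond the tray. Origin: on its underside, 35 mm from the blade's tip
Not all that is in view belongs to the job. Leave any pink or purple look-alike of the dock alone.

How it is judged (in metres and radians):
On the way, in this order (a step that is already met when the one before it is completed fails the run):
1. the held thermometer points at the black dot from 5 to 17 cm and is kept steady for 0.8 s (x of check_dot in the frame of lens between -0.015 and 0.015 m and y of check_dot in the frame of lens between -0.015 and 0.015 m and z of check_dot in the frame of lens between -0.17 and -0.05 m and contact force between the fingers and thermometer above 0.5 N and linear speed of thermometer below 0.03 m/s and angular speed of thermometer below 0.3 rad/s), for 0.8 s.
2. the thermometer stands in its dock again, let go (horizontal distance between thermometer and dock below 0.012 m and height (world z) of thermometer below 0.01 m and angle between thermometer's own z axis and vertical below 0.12 rad and contact force between the fingers and thermometer below 0.1 N), for 0.2 s.
3. the seal of the blue pad is held at least 25 mm above it, the other standing on its pad (((horizontal distance between seal_a and blue_pad below 0.06 m and z of seal_a in the frame of blue_pad above 0.025 m and contact force between the fingers and seal_a above 0.5 N and height (world z) of seal_b below 0.02 m and angle between seal_b's own z axis and vertical below 0.2 rad and distance of seal_b from where it was at the start of the episode below 0.025 m) or (horizontal distance between seal_b and blue_pad below 0.06 m and z of seal_b in the frame of blue_pad above 0.025 m and contact force between the fingers and seal_b above 0.5 N and height (world z) of seal_a below 0.02 m and angle between seal_a's own z axis and vertical below 0.2 rad and distance of seal_a from where it was at the start of the episode below 0.025 m))), for 0.3 s.
4. the seal of the orange pad is held at least 25 mm above it, the other standing on its pad again (((horizontal distance between seal_a and orange_pad below 0.06 m and z of seal_a in the frame of orange_pad above 0.025 m and contact force between the fingers and seal_a above 0.5 N and height (world z) of seal_b below 0.02 m and angle between seal_b's own z axis and vertical below 0.2 rad and distance of seal_b from where it was at the start of the episode below 0.025 m) or (horizontal distance between seal_b and orange_pad below 0.06 m and z of seal_b in the frame of orange_pad above 0.025 m and contact force between the fingers and seal_b above 0.5 N and height (world z) of seal_a below 0.02 m and angle between seal_a's own z axis and vertical below 0.2 rad and distance of seal_a from where it was at the start of the episode below 0.025 m))), for 0.3 s.
At the end, for the whole second after the job is handed in: Heavier seal held by the fingers, still, upright within 0.25 rad, axis within 30 mm of the disc's middle, its middle within 35 mm of lens height, off the stand; the one left on the tray (under 2.75 N) at rest upright within 25 mm of its start; thermometer upright in its dock (((horizontal distance between seal_a and view_point below 0.03 m and z of seal_a in the frame of view_point between -0.067 and 0.003 m and angle between seal_a's own z axis and vertical below 0.25 rad and contact force between the fingers and seal_a above 0.5 N and contact force between seal_a and stand below 0.1 N and linear speed of seal_a below 0.03 m/s and angular speed of seal_a below 0.3 rad/s and contact force between seal_b and tray between 0.5 and 2.75 N and distance of seal_b from where it was at the start of the episode below 0.025 m and angle between seal_b's own z axis and vertical below 0.1 rad and linear speed of seal_b below 0.02 m/s and contact force between the fingers and seal_b below 0.1 N and horizontal distance between thermometer and dock below 0.012 m and height (world z) of thermometer below 0.01 m and angle between thermometer's own z axis and vertical below 0.12 rad) or (horizontal distance between seal_b and view_point below 0.03 m and z of seal_b in the frame of view_point between -0.067 and 0.003 m and angle between seal_b's own z axis and vertical below 0.25 rad and contact force between the fingers and seal_b above 0.5 N and contact force between seal_b and stand below 0.1 N and linear speed of seal_b below 0.03 m/s and angular speed of seal_b below 0.3 rad/s and contact force between seal_a and tray between 0.5 and 2.75 N and distance of seal_a from where it was at the start of the episode below 0.025 m and angle between seal_a's own z axis and vertical below 0.1 rad and linear speed of seal_a below 0.02 m/s and contact force between the fingers and seal_a below 0.1 N and horizontal distance between thermometer and dock below 0.012 m and height (world z) of thermometer below 0.01 m and angle between thermometer's own z axis and vertical below 0.12 rad))); the arm keeps its last pose, push and grip.
It fails at once if the lighter seal is shown at the viewing stand (the one left on the tray rests on it with over 2.75 N, as only the heavier does) ((horizontal distance between seal_b and view_point below 0.06 m and contact force between seal_a and tray above 2.75 N) or (horizontal distance between seal_a and view_point below 0.06 m and contact force between seal_b and tray above 2.75 N)).
It fails at once if the jar is disturbed (moved more than 30 mm) (distance of jar from where it was at the start of the episode above 0.03 m).
It fails at once if the tin is disturbed (moved more than 30 mm) (distance of tin from where it was at the start of the episode above 0.03 m).
It fails at once if the graver is disturbed (moved more than 30 mm) (distance of graver from where it was at the start of the episode above 0.03 m).
It also fails if it takes over 72 s, if anything falls off the work surface, if the arm or the gripper's body presses on something with over 40 N, if the wrist force passes 120 N, or if a joint passes its speed limit or range.

## Working session

There is one attempt and no reset: what is moved stays moved. The work goes in short steps, Python scripts to look and compute and a tool call to move; the robot and the scene stay as the last step left them, time stands still between calls to the robot, and variables do not carry over. Pictures are saved under pics/ and viewed, at most 10 in all, crops included, and the job is handed in when it is done.

Besides the shell and the picture viewer there is one more tool, called after ">>>" in YAML: its name, and indented under it one key for each argument. move_arm: Moves the arm, as the interface text tells. Shifts and turns lie within -1 to 1; 1 stands for 150 mm of shift or 90 degrees of turn. Its arguments: {"type":"object","properties":{"translation":{"type":"array","items":{"type":"array","items":{"type":"number","minimum":-1,"maximum":1}}},"yaw":{"type":"array","items":{"type":"number","minimum":-1,"maximum":1}},"hand":{"type":"array","items":{"type":"number"}},"squeeze":{"type":"number"}},"required":["translation","yaw","hand"]}

```bash
mkdir -p pics; python3 - <<'E'
from station import monitor, eyes, workorder, env
import cv2
s=monitor.state();print({k:s[k] for k in('clock','eef_pos','tcp_rot','wrist_force','opening')})
for n in('top','side'):
    print(n,eyes.camera_info(n)); cv2.imwrite(f'pics/{n}0.png',eyes.get_image(n)[:,:,::-1])
E
```

```text
{'clock': 0.0, 'eef_pos': array([ 302.96339387, -602.72452878,  230.59729352]), 'tcp_rot': array([-6.23802427e-04,  9.73003726e-01,  2.30788475e-01, -2.01722176e-04]), 'wrist_force': array([-0.01443286,  0.13789789,  0.31468344]), 'opening': 0.9986393410266283}
top {'K': array([[502.7440032 ,   0.        , 317.68195727],
       [  0.        , 502.7440032 , 240.15646964],
       [  0.        ,   0.        ,   1.        ]]), 'k1': -0.056351513208966746, 'eye': array([ 365.78673257,  -60.84536098, 1158.8967366 ]), 'orientation': array([ 0.7544425 ,  0.08546322, -0.07660618, -0.64625385])}
side {'K': array([[440.8526057 ,   0.        , 324.56050369],
       [  0.        , 440.8526057 , 240.83906787],
       [  0.        ,   0.        ,   1.        ]]), 'k1': -0.04441025984604957, 'eye': array([242.03962496, 347.70677942, 688.69977712]), 'orientation': array([-0.32540116, -0.12659135,  0.3209634 ,  0.88038129])}
```

View pics/top0.png

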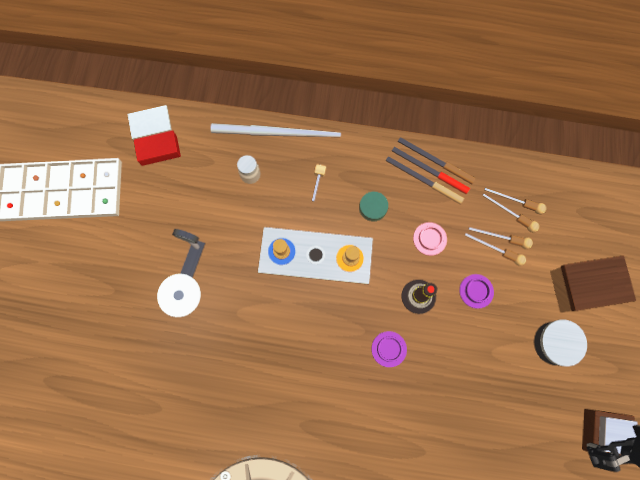

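View pics/side0.png

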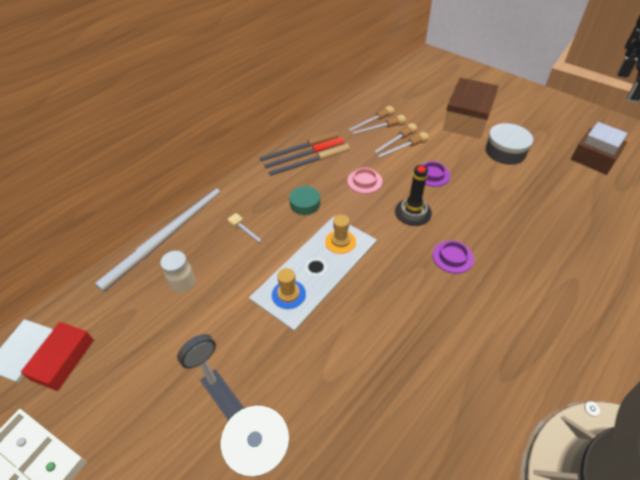

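Top view: tray dot (316,255), blue pad and seal (281,250), orange pad and seal (350,258), white disc (179,295) with its post and magnifier toward (185,236).
Dock candidates are the pink one at (430,238), the purple ones at (477,291) and (389,349), and the grey cup on a black foot at (419,296). Only the last is grey on black and holds the black-yellow thermometer, so it fits. I'll confirm it in a crop.

```bash
cat > h.py <<'E'
from station import monitor, eyes, workorder, env
import numpy as np, cv2
from scipy.spatial.transform import Rotation as R
I={n:eyes.camera_info(n) for n in('top','side')}
def rot(q): return R.from_quat(np.roll(q,-1)).as_matrix()
def cv(n):
    i=I[n]; M=rot(i['orientation'])@np.diag([1,-1,-1.])
    return i['K'],np.array([i['k1'],0,0,0.]),M,np.array(i['eye'])
def at(n,p,z):  # pixel -> world point at height z
    K,d,M,e=cv(n); u=cv2.undistortPoints(np.array([[p]],float),K,d)[0,0]
    r=M@[u[0],u[1],1]; return e+r*(z-e[2])/r[2]
def px(n,P):
    K,d,M,e=cv(n); return cv2.projectPoints(np.array([P],float),cv2.Rodrigues(M.T)[0],-M.T@e,K,d)[0].ravel()
def blob(n,im,lo,hi,c,r=30):
    h=cv2.cvtColor(im,cv2.COLOR_RGB2HSV); m=cv2.inRange(h,np.array(lo),np.array(hi))
    k=np.zeros_like(m); cv2.circle(k,c,r,255,-1); m&=k
    l=cv2.connectedComponentsWithStats(m); j=1+np.argmax(l[2][1:,4]); mm=(l[1]==j).astype(np.uint8)
    pts=cv2.findContours(mm,cv2.RETR_EXTERNAL,cv2.CHAIN_APPROX_NONE)[0][0]
    return l[3][j],l[2][j],cv2.fitEllipse(pts)
E
python3 - <<'E'
from h import *
T=cv2.imread('pics/top0.png')[:,:,::-1].copy();S=cv2.imread('pics/side0.png')[:,:,::-1].copy()
def rep(nm,n,im,lo,hi,c,z,r=30):
    b=blob(n,im,lo,hi,c,r); print(nm,n,b[1][4],np.round(b[2][0],1),np.round(b[2][1],1),'->',at(n,b[2][0],z).round(1))
for n,im,c in(('top',T,[(281,250),(350,258),(316,255),(179,295),(430,289),(419,296)]),('side',S,[(288,292),(340,240),(316,267),(255,440),(421,170),(413,210)])):
    rep('blue',n,im,(105,150,60),(125,255,255),c[0],10)
    rep('orange',n,im,(14,200,180),(26,255,255),c[1],10)
    rep('dot',n,im,(0,0,0),(180,255,70),c[2],9,15)
    rep('disc',n,im,(0,0,190),(180,60,255),c[3],6,45)
    rep('redtop',n,im,(0,150,100),(6,255,255),c[4],115,14)
    rep('foot',n,im,(0,0,0),(180,255,60),c[5],4,24)
a=cv2.resize(T[225:345,225:500],None,fx=2.7,fy=2.7,interpolation=cv2.INTER_CUBIC)
b=cv2.resize(S[150:320,250:490],None,fx=1.5,fy=1.5,interpolation=cv2.INTER_CUBIC)
c=np.zeros((a.shape[0]+b.shape[0],a.shape[1],3),np.uint8);c[:a.shape[0]]=a;c[a.shape[0]:,:b.shape[1]]=b
cv2.imwrite('pics/crop1.png',c[:,:,::-1]);print(c.shape)
E
```

```text
blue top 213 [281.4 250.6] [23.4 23.5] -> [594.7  54.4  10. ]
orange top 197 [350.1 257.5] [22.8 23.3] -> [ 603.1 -106.4   10. ]Traceback (most recent call last):
  File "<stdin>", line 8, in <module>
  File "<stdin>", line 4, in rep
  File "h.py", line 17, in blob
    l=cv2.connectedComponentsWithStats(m); j=1+np.argmax(l[2][1:,4]); mm=(l[1]==j).astype(np.uint8)
                                               ~~~~~~~~~^^^^^^^^^^^^
    return _wrapfunc(a, 'argmax', axis=axis, out=out, **kwds)
    return bound(*args, **kwds)
ValueError: attempt to get argmax of an empty sequence
```

```bash
cat > m.py <<'E'
from h import *
T=cv2.imread('pics/top0.png')[:,:,::-1].copy();S=cv2.imread('pics/side0.png')[:,:,::-1].copy()
def rep(nm,n,im,lo,hi,c,z,r=30):
  try:
    b=blob(n,im,lo,hi,c,r); print(nm,n,b[1][4],np.round(b[2][0],1),np.round(b[2][1],1),'->',at(n,b[2][0],z).round(1))
  except Exception as e: print(nm,n,'none',im[c[1],c[0]])
for n,im,c in(('top',T,[(281,250),(350,258),(316,255),(179,295),(430,289),(419,296)]),('side',S,[(288,292),(340,240),(316,267),(255,440),(421,170),(413,210)])):
    rep('blue',n,im,(105,150,60),(125,255,255),c[0],10)
    rep('orange',n,im,(14,200,180),(26,255,255),c[1],10)
    rep('dot',n,im,(0,0,0),(180,255,110),c[2],9,12)
    rep('disc',n,im,(0,0,190),(180,60,255),c[3],6,45)
    rep('greydot',n,im,(0,0,60),(180,255,190),c[3],6,9)
    rep('redtop',n,im,(0,150,100),(6,255,255),c[4],115,14)
    rep('foot',n,im,(0,0,0),(180,255,70),c[5],4,24)
a=cv2.resize(T[225:345,225:500],None,fx=2.7,fy=2.7,interpolation=cv2.INTER_CUBIC)
b=cv2.resize(S[150:320,250:490],None,fx=1.5,fy=1.5,interpolation=cv2.INTER_CUBIC)
c=np.zeros((a.shape[0]+b.shape[0],a.shape[1],3),np.uint8);c[:a.shape[0]]=a;c[a.shape[0]:,:b.shape[1]]=b
cv2.imwrite('pics/crop1.png',c[:,:,::-1]);print(c.shape)
E
python3 m.py
```

```text
blue top 213 [281.4 250.6] [23.4 23.5] -> [594.7  54.4  10. ]
orange top 197 [350.1 257.5] [22.8 23.3] -> [ 603.1 -106.4   10. ]
dot top 121 [315.5 254.5] [11.5 11.6] -> [598.1 -25.6   9. ]
disc top 1423 [178.5 295.1] [41.6 43.7] -> [455.6 271.7   6. ]
greydot top 69 [178.1 294.9] [8. 9.] -> [455.8 272.7   6. ]
redtop top 47 [430.3 288.7] [6.8 7.1] -> [ 541.4 -277.7  115. ]
foot top 295 [418.5 296. ] [30.1 31. ] -> [ 538.9 -275.5    4. ]
blue side 263 [288.3 293.6] [25.2 29.7] -> [594.2  57.   10. ]
orange side 142 [340.1 240.9] [18.5 24.9] -> [ 602.6 -102.4   10. ]
dot side 124 [315.6 266.3] [10.1 13.5] -> [598.3 -23.    9. ]
disc side 3606 [254.3 440.4] [65. 72.] -> [454.5 275.8   6. ]
greydot side 168 [254.3 438.9] [13.  14.6] -> [456.1 274.4   6. ]
redtop side 45 [420.7 168.9] [5.4 8.5] -> [ 544.  -280.3  115. ]
foot side 240 [415.4 196.7] [13.4 21.8] -> [ 559.9 -313.9    4. ]
(579, 742, 3)
```

View pics/crop1.png

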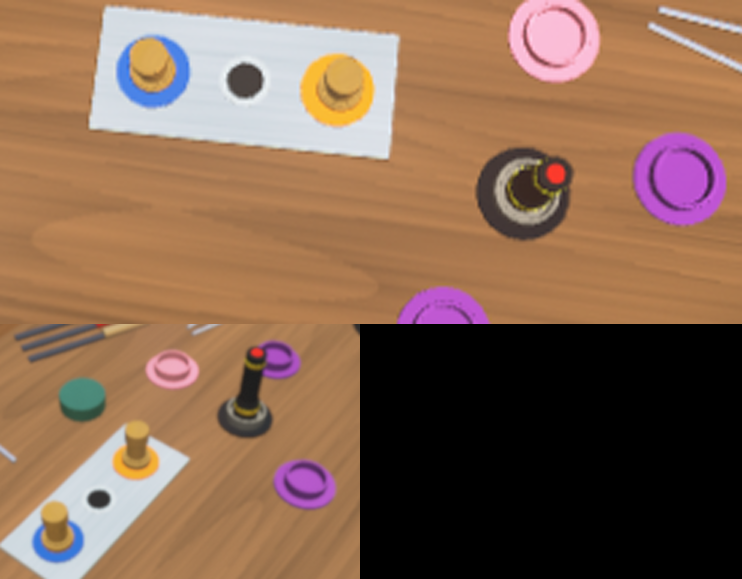

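Confirmed: the grey cup on the black foot holds the black-yellow thermometer. Blue and orange pads each carry a seal.

>>> move_arm:
  translation:
    - [0,0,0]
    - [0,0,0]
    - [0,0,0]
    - [0.15,-0.2,0]
    - [0.15,-0.2,0]
    - [0.15,-0.2,0]
    - [0.15,-0.2,0]
    - [0.15,-0.2,0]
    - [0.15,-0.2,0]
    - [0.15,-0.2,0]
    - [0.15,-0.2,0]
    - [0,0,0]
  yaw: [0.1,0.1,0.097,0,0,0,0,0,0,0,0,0]
  hand: [1,1,1,1,1,1,1,1,1,1,1,1]
  squeeze: 40

```text
clock: 1.6
eef_pos: [485.2, -360.3, 231.0]
tcp_rot: [-0.001, 1.0, 0.002, 0.0]
wrist_force: [-0.3, -0.7, -1.2]
opening: 0.995
grasp_force: 0.0
```

```bash
cat >> m.py <<'E'
print('--')
for n,im,c in(('top',T,[(281,246),(353,254)]),('side',S,[(287,277),(341,225)])):
    rep('red',n,im,(0,150,100),(6,255,255),(430,289) if n=='top' else (421,170),121,14)
    for q in c: rep('seal',n,im,(10,90,60),(22,215,205),q,50,24)
print(at('top',(280.9,246.1),73),at('top',(352.8,254),73))
s=monitor.state();print(s['clock'],s['eef_pos'],rot(s['tcp_rot']).round(3),s['wrist_force'])
E
python3 m.py | sed -n '/--/,$p'
```

```text
--
red top 47 [430.3 288.7] [6.8 7.1] -> [ 540.4 -276.5  121. ]
seal top 125 [283.1 225.6] [ 5.2 29.8] -> [644.8  56.5  50. ]
seal top 109 [373.7 255.5] [ 4.7 28.5] -> [ 607.6 -156.9   50. ]
red side 45 [420.7 168.9] [5.4 8.5] -> [ 540.8 -273.7  121. ]
seal side 361 [287.5 288.4] [19.4 26.1] -> [582.2  67.1  50. ]
seal side 1102 [341.2 222.5] [41.6 43.1] -> [ 610. -114.   50.]
[592.00951285  50.87402913  73.        ] [ 598.8479805  -108.78524412   73.        ]
1.6 [ 485.23919813 -360.25783767  231.00744019] [[ 1.     0.004  0.   ]
 [ 0.004 -1.     0.001]
 [ 0.    -0.001 -1.   ]] [-0.29169577 -0.70620571 -1.18116276]
```

>>> move_arm:
  translation:
    - [0.122,-0.188,0]
    - [0.122,-0.188,0]
    - [0.122,-0.188,0]
    - [0,0,0]
    - [0,0,0.17]
    - [0,0,0.17]
    - [0,0,0.17]
    - [0,0,0.17]
    - [0,0,0.17]
    - [0,0,0.17]
    - [0,0,0]
    - [0,0,0]
  yaw: [0,0,0,0,0,0,0,0,0,0,0,0]
  hand: [1,1,1,1,1,1,1,1,1,1,1,1]

```text
clock: 3.1
eef_pos: [538.3, -279.6, 79.2]
tcp_rot: [0.0, 1.0, -0.001, 0.0]
wrist_force: [0.9, 0.2, 0.7]
opening: 1.0
grasp_force: 0.0
```

```bash
python3 - <<'E'
from h import *
s=monitor.state();print(s['clock'],s['eef_pos'],s['wrist_force'])
a=eyes.get_image('top')[215:365,320:520];b=eyes.get_image('side')[110:260,320:520]
cv2.imwrite('pics/c2.png',cv2.resize(np.hstack([a,b]),None,fx=2,fy=2)[:,:,::-1])
E
```

```text
3.1 [ 538.27553797 -279.56943364   79.1553837 ] [0.90163668 0.17511426 0.65101371]
```

View pics/c2.png

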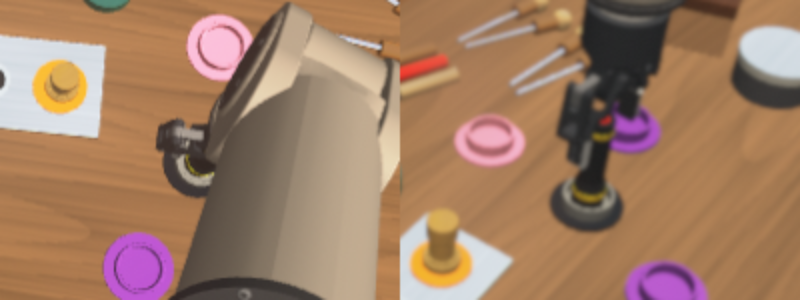

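The side view shows the barrel (crop about 600,150) standing between the open fingers. I'll correct by 2–4 mm and close.

>>> move_arm:
  translation:
    - [0.014,-0.026,0]
    - [0,0,0]
    - [0,0,0]
    - [0,0,0]
    - [0,0,0]
    - [0,0,0]
    - [0,0,0]
    - [0,0,0]
    - [0,0,0]
    - [0,0,0]
  yaw: [0,0,0,0,0,0,0,0,0,0]
  hand: [1,1,0,0,0,0,0,0,0,0]
  squeeze: 40

```text
clock: 4.45
eef_pos: [540.4, -274.8, 78.3]
tcp_rot: [-0.0, 1.0, -0.0, 0.0]
wrist_force: [-0.7, 0.4, 0.9]
opening: 0.31
grasp_force: 39.2
```

>>> move_arm:
  translation:
    - [0,0,-0.1]
    - [0,0,-0.2]
    - [0,0,-0.2]
    - [0,0,-0.17]
    - [0.048,-0.209,0]
    - [0.048,-0.209,0]
    - [0.048,-0.209,0]
    - [0.048,-0.209,0]
    - [0.048,-0.209,0]
    - [0.048,-0.209,0]
    - [0.048,-0.209,0]
    - [0.048,-0.209,0]
  yaw: [0,0,0,0,0,0,0,0,0,0,0,0]
  hand: [0,0,0,0,0,0,0,0,0,0,0,0]

```text
clock: 5.95
eef_pos: [598.4, -23.0, 179.9]
tcp_rot: [0.0, 1.0, -0.0, 0.0]
wrist_force: [0.7, -0.2, -0.6]
opening: 0.307
grasp_force: 39.5
```

>>> move_arm:
  translation:
    - [0,0,0]
    - [0,0,0]
    - [0,0,0]
    - [0,0,0]
  yaw: [0,0,0,0]
  hand: [0,0,0,0]

```text
clock: 6.45
eef_pos: [598.1, -24.8, 179.0]
tcp_rot: [0.0, 1.0, -0.001, 0.0]
wrist_force: [-0.6, 1.1, -1.2]
opening: 0.309
grasp_force: 39.5
```

```bash
python3 - <<'E'
from h import *
s=monitor.state();print(s['clock'],s['eef_pos'],rot(s['tcp_rot']).round(3),s['wrist_force'])
a=eyes.get_image('top')[180:330,220:420];b=eyes.get_image('side')[140:290,230:430]
cv2.imwrite('pics/c3.png',cv2.resize(np.hstack([a,b]),None,fx=2,fy=2)[:,:,::-1])
for z in (106,121):print(z,px('side',[598,-24.5,z]),px('side',[598,-24.5,9]))
E
```

```text
6.45 [598.09725306 -24.80149057 178.99146337] [[ 1.    -0.002  0.   ]
 [-0.002 -1.    -0.   ]
 [ 0.     0.    -1.   ]] [-0.58924883  1.06511611 -1.17107341]
106 [314.63641795 232.66961395] [316.20298762 265.9030402 ]
121 [314.36765548 226.95773739] [316.20298762 265.9030402 ]
```

View pics/c3.png

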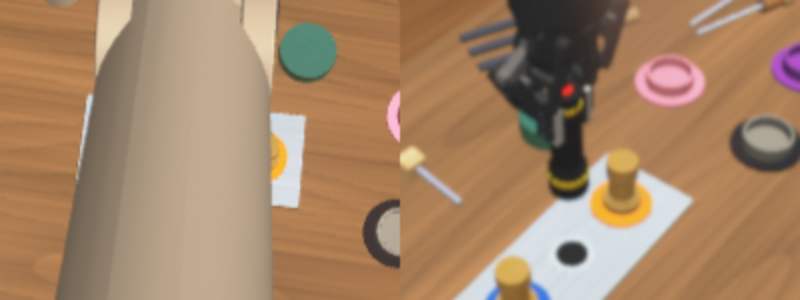

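The thermometer hangs upright with its head at crop (568,188), against (569,185) expected for a lens above the dot. I'll hold it there.

>>> move_arm:
  translation:
    - [0,0,0]
    - [0,0,0]
    - [0,0,0]
    - [0,0,0]
    - [0,0,0]
    - [0,0,0]
    - [0,0,0]
    - [0,0,0]
    - [0,0,0]
    - [0,0,0]
    - [0,0,0]
  yaw: [0,0,0,0,0,0,0,0,0,0,0]
  hand: [0,0,0,0,0,0,0,0,0,0,0]

```text
clock: 7.92
eef_pos: [598.2, -24.0, 178.8]
tcp_rot: [-0.0, 1.0, -0.0, -0.0]
wrist_force: [-0.3, 0.4, -0.7]
opening: 0.31
grasp_force: 39.5
```

>>> move_arm:
  translation:
    - [-0.048,0.209,0]
    - [-0.048,0.209,0]
    - [-0.048,0.209,0]
    - [-0.048,0.209,0]
    - [-0.048,0.209,0]
    - [-0.048,0.209,0]
    - [-0.048,0.209,0]
    - [-0.048,0.209,0]
    - [0,0,0]
    - [0,0,0]
    - [0,0,0]
    - [0,0,0]
  yaw: [0,0,0,0,0,0,0,0,0,0,0,0]
  hand: [0,0,0,0,0,0,0,0,0,0,0,0]

```text
clock: 9.43
eef_pos: [540.7, -274.0, 178.9]
tcp_rot: [-0.0, 1.0, 0.0, 0.0]
wrist_force: [-0.2, -0.1, -0.8]
opening: 0.31
grasp_force: 39.5
```

>>> move_arm:
  translation:
    - [0,0,0.17]
    - [0,0,0.17]
    - [0,0,0.13]
    - [0,0,0.1]
    - [0,0,0.06]
    - [0,0,0.035]
    - [0,0,0]
    - [0,0,0]
    - [0,0,0]
  yaw: [0,0,0,0,0,0,0,0,0]
  hand: [0,0,0,0,0,0,0,0,0]

```text
clock: 10.55
eef_pos: [540.6, -274.9, 79.5]
tcp_rot: [0.0, 1.0, -0.0, 0.0]
wrist_force: [0.7, -0.0, -1.0]
opening: 0.309
grasp_force: 39.6
```

>>> move_arm:
  translation:
    - [0,0,0]
    - [0,0,0]
    - [0,0,0]
    - [0,0,0]
    - [0,0,0]
    - [0,0,0]
    - [0,0,0]
    - [0,0,0]
  yaw: [0,0,0,0,0,0,0,0]
  hand: [0.6,1,1,1,1,1,1,1]

```text
clock: 11.55
eef_pos: [540.4, -274.7, 79.1]
tcp_rot: [-0.0, 1.0, -0.0, 0.0]
wrist_force: [-0.6, -0.6, -0.3]
opening: 0.995
grasp_force: 0.0
```

>>> move_arm:
  translation:
    - [0,0,-0.2]
    - [0,0,-0.25]
    - [0,0,-0.25]
    - [0,0,-0.25]
    - [0.04,-0.2,0]
    - [0.04,-0.2,0]
    - [0.04,-0.2,0]
    - [0.04,-0.2,0]
    - [0.04,-0.2,0]
    - [0.04,-0.2,0]
    - [0.04,-0.2,0]
    - [0.04,-0.2,0]
  yaw: [0,0,0,0,0,0,0,0,0,0,0,0]
  hand: [1,1,1,1,1,1,1,1,1,1,1,1]

```text
clock: 13.05
eef_pos: [588.7, -33.8, 221.6]
tcp_rot: [-0.0, 1.0, -0.0, 0.0]
wrist_force: [-0.1, -0.6, 0.1]
opening: 1.003
grasp_force: 0.0
```

```bash
python3 - <<'E'
from h import *
s=monitor.state();print(s['clock'],s['eef_pos'])
for p in((286.7,274),(341.3,220)):print(at('side',p,74).round(1))
T=eyes.get_image('top');S=eyes.get_image('side')
for n,im,c in(('top',T,(430,289)),('side',S,(421,170))):
  try:
    b=blob(n,im,(0,150,100),(6,255,255),c,18);print(n,b[1][4],at(n,b[2][0],121).round(1))
  except Exception as e:print(n,'none')
a=S[210:310,265:365]; b=cv2.imread('pics/side0.png')[210:310,265:365,::-1]
cv2.imwrite('pics/c4.png',cv2.resize(np.hstack([b,S[140:240,370:470]]),None,fx=4,fy=4)[:,:,::-1])
E
```

```text
13.05 [588.6509875  -33.81683879 221.63703135]
[591.2  57.1  74. ]
[ 600.1 -101.8   74. ]
top 46 [ 540.6 -275.7  121. ]
side 43 [ 541.1 -272.8  121. ]
```

View pics/c4.png

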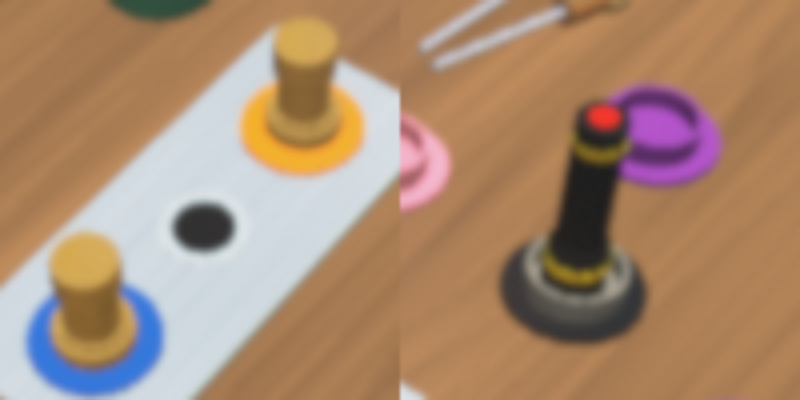

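The thermometer is upright in its dock, with its top where it started. Now the blue seal, at about (592, 54).

>>> move_arm:
  translation:
    - [0.012,-0.2,0]
    - [0.012,-0.2,0]
    - [0,-0.19,0]
    - [0,0,0]
    - [0,0,0.2]
    - [0,0,0.2]
    - [0,0,0.2]
    - [0,0,0.2]
    - [0,0,0.2]
    - [0,0,0.2]
    - [0,0,0]
    - [0,0,0]
  yaw: [0,0,0,0,0,0,0,0,0,0,0,0]
  hand: [1,1,1,1,1,1,1,1,1,1,1,1]

```text
clock: 14.65
eef_pos: [592.8, 53.2, 42.6]
tcp_rot: [0.0, 1.0, -0.001, 0.0]
wrist_force: [0.0, 0.7, 0.4]
opening: 0.997
grasp_force: 0.0
```

>>> move_arm:
  translation:
    - [0,0,0]
    - [0,0,0]
    - [0,0,0]
    - [0,0,0]
    - [0,0,0]
    - [0,0,0]
    - [0,0,0]
    - [0,0,0]
  yaw: [0,0,0,0,0,0,0,0]
  hand: [0,0,0,0,0,0,0,0]

```text
clock: 15.65
eef_pos: [592.7, 53.9, 42.2]
tcp_rot: [-0.0, 1.0, -0.0, 0.0]
wrist_force: [-1.4, 1.2, 6.9]
opening: 0.357
grasp_force: 39.0
```

>>> move_arm:
  translation:
    - [0,0,-0.06]
    - [0,0,-0.1]
    - [0,0,-0.1]
    - [0,0,-0.07]
    - [0,0,0]
    - [0,0,0]
    - [0,0,0]
    - [0,0,0]
    - [0,0,0]
    - [0,0,0]
  yaw: [0,0,0,0,0,0,0,0,0,0]
  hand: [0,0,0,0,0,0,0,0,0,0]

```text
clock: 16.9
eef_pos: [592.3, 53.8, 91.0]
tcp_rot: [-0.0, 1.0, -0.0, -0.0]
wrist_force: [0.4, 0.2, -5.2]
opening: 0.361
grasp_force: 40.1
```

```bash
cat > w.py <<'E'
from h import *
f=[];t=[]
for i in range(24):
    im=eyes.get_image('side'); s=monitor.state(); f.append(s['wrist_force']); t.append(s['joint_efforts'])
print(s['clock'],s['eef_pos'],s['grasp_force'],np.mean(f,0).round(2),np.std(f,0).round(2),np.mean(t,0).round(2))
E
python3 w.py
```

```text
18.1 [592.24220283  53.71621173  91.09250893] 40.150060057640076 [ 0.03  0.15 -4.2 ] [0.45 0.4  0.51] [-0.000e+00 -9.196e+01 -4.500e-01 -3.809e+01  2.000e-02 -1.000e-02
  0.000e+00]
```

About 4.2 N, so this looks like the heavy one (0.43 kg). I'll set it back and lift the other.

>>> move_arm:
  translation:
    - [0,0,0.1]
    - [0,0,0.1]
    - [0,0,0.07]
    - [0,0,0.035]
    - [0,0,0.02]
    - [0,0,0]
    - [0,0,0]
    - [0,0,0]
  yaw: [0,0,0,0,0,0,0,0]
  hand: [0,0,0,0,0,0,0,0]

```text
clock: 19.1
eef_pos: [592.3, 53.7, 42.5]
tcp_rot: [-0.0, 1.0, -0.0, 0.0]
wrist_force: [-0.7, -0.3, -4.4]
opening: 0.36
grasp_force: 40.1
```

>>> move_arm:
  translation:
    - [0,0,0]
    - [0,0,0]
    - [0,0,0]
    - [0,0,0]
    - [0,0,0]
    - [0,0,0]
    - [0,0,-0.2]
    - [0,0,-0.3]
    - [0,0,-0.3]
    - [0,0,0]
  yaw: [0,0,0,0,0,0,0,0,0,0]
  hand: [0.7,1,1,1,1,1,1,1,1,1]

```text
clock: 20.35
eef_pos: [594.1, 54.0, 165.9]
tcp_rot: [-0.0, 1.0, -0.001, 0.003]
wrist_force: [0.1, 0.2, -1.5]
opening: 0.999
grasp_force: 0.0
```

>>> move_arm:
  translation:
    - [0.012,0.21,0]
    - [0.012,0.21,0]
    - [0.012,0.21,0]
    - [0.012,0.21,0]
    - [0,0.218,0]
    - [0,0,0]
    - [0,0,0.2]
    - [0,0,0.2]
    - [0,0,0.2]
    - [0,0,0.2]
    - [0,0,0]
    - [0,0,0]
  yaw: [0,0,0,0,0,0,0,0,0,0,0,0]
  hand: [1,1,1,1,1,1,1,1,1,1,1,1]

```text
clock: 21.85
eef_pos: [599.7, -104.5, 43.0]
tcp_rot: [-0.0, 1.0, -0.0, 0.0]
wrist_force: [-0.0, 0.1, 0.9]
opening: 0.999
grasp_force: 0.0
```

```bash
python3 - <<'E'
from h import *
s=monitor.state();print(s['clock'],s['eef_pos'])
S=eyes.get_image('side')
cv2.imwrite('pics/c5.png',cv2.resize(S[180:320,245:385],None,fx=4,fy=4)[:,:,::-1])
E
```

```text
21.85 [ 599.73253323 -104.53655309   43.04919247]
```

View pics/c5.png

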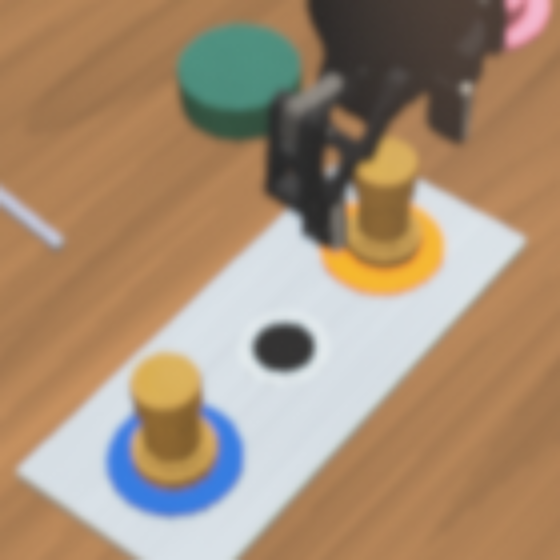

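The blue seal stands upright on its pad at (168,420), and the orange seal is between the open fingers. I'll close and lift.

>>> move_arm:
  translation:
    - [0,0,0]
    - [0,0,0]
    - [0,0,0]
    - [0,0,0]
    - [0,0,0]
    - [0,0,0]
    - [0,0,0]
    - [0,0,0]
  yaw: [0,0,0,0,0,0,0,0]
  hand: [0,0,0,0,0,0,0,0]

```text
clock: 22.9
eef_pos: [599.6, -105.1, 42.7]
tcp_rot: [0.0, 1.0, -0.0, 0.0]
wrist_force: [-0.4, -1.1, 5.5]
opening: 0.36
grasp_force: 39.2
```

>>> move_arm:
  translation:
    - [0,0,-0.06]
    - [0,0,-0.1]
    - [0,0,-0.1]
    - [0,0,-0.07]
    - [0,0,0]
    - [0,0,0]
    - [0,0,0]
    - [0,0,0]
    - [0,0,0]
    - [0,0,0]
  yaw: [0,0,0,0,0,0,0,0,0,0]
  hand: [0,0,0,0,0,0,0,0,0,0]

```text
clock: 24.15
eef_pos: [599.3, -104.9, 91.7]
tcp_rot: [-0.0, 1.0, -0.0, -0.0]
wrist_force: [0.2, 0.4, -2.5]
opening: 0.358
grasp_force: 39.8
```

```bash
python3 w.py
```

```text
25.35 [ 599.33405203 -105.02577024   91.84818676] 39.79007005691528 [ 0.06  0.1  -1.47] [0.49 0.48 0.5 ] [-0.000e+00 -9.257e+01  6.600e-01 -3.765e+01  2.000e-02 -1.000e-02
 -0.000e+00]
```

Orange weighs about 1.5 N, so the blue seal is the heavier one. I'll put the orange back.

>>> move_arm:
  translation:
    - [0,0,0.1]
    - [0,0,0.1]
    - [0,0,0.07]
    - [0,0,0.035]
    - [0,0,0.022]
    - [0,0,0]
    - [0,0,0]
    - [0,0,0]
  yaw: [0,0,0,0,0,0,0,0]
  hand: [0,0,0,0,0,0,0,0]

```text
clock: 26.35
eef_pos: [599.4, -105.0, 42.9]
tcp_rot: [-0.0, 1.0, -0.0, 0.0]
wrist_force: [-0.6, 0.1, -2.2]
opening: 0.364
grasp_force: 39.8
```

>>> move_arm:
  translation:
    - [0,0,0]
    - [0,0,0]
    - [0,0,0]
    - [0,0,0]
    - [0,0,0]
    - [0,0,0]
    - [0,0,-0.2]
    - [0,0,-0.3]
    - [0,0,-0.3]
    - [0,0,0]
  yaw: [0,0,0,0,0,0,0,0,0,0]
  hand: [0.7,1,1,1,1,1,1,1,1,1]

```text
clock: 27.6
eef_pos: [601.2, -105.3, 166.4]
tcp_rot: [0.0, 1.0, -0.0, 0.003]
wrist_force: [0.2, 0.8, 0.1]
opening: 1.001
grasp_force: 0.0
```

>>> move_arm:
  translation:
    - [-0.012,-0.21,0]
    - [-0.012,-0.21,0]
    - [-0.012,-0.21,0]
    - [-0.012,-0.21,0]
    - [0,-0.218,0]
    - [0,0,0]
    - [0,0,0.2]
    - [0,0,0.2]
    - [0,0,0.2]
    - [0,0,0.2]
    - [0,0,0]
    - [0,0,0]
  yaw: [0,0,0,0,0,0,0,0,0,0,0,0]
  hand: [1,1,1,1,1,1,1,1,1,1,1,1]

```text
clock: 29.1
eef_pos: [592.6, 53.3, 43.5]
tcp_rot: [0.0, 1.0, -0.001, 0.0]
wrist_force: [1.2, 1.1, -0.1]
opening: 1.002
grasp_force: 0.0
```

```bash
python3 - <<'E'
from h import *
s=monitor.state();print(s['clock'],s['eef_pos'])
S=eyes.get_image('side')
cv2.imwrite('pics/c6.png',cv2.resize(S[180:320,245:445],None,fx=4,fy=4)[:,:,::-1])
E
```

```text
29.1 [592.60192283  53.31088244  43.46584193]
```

View pics/c6.png

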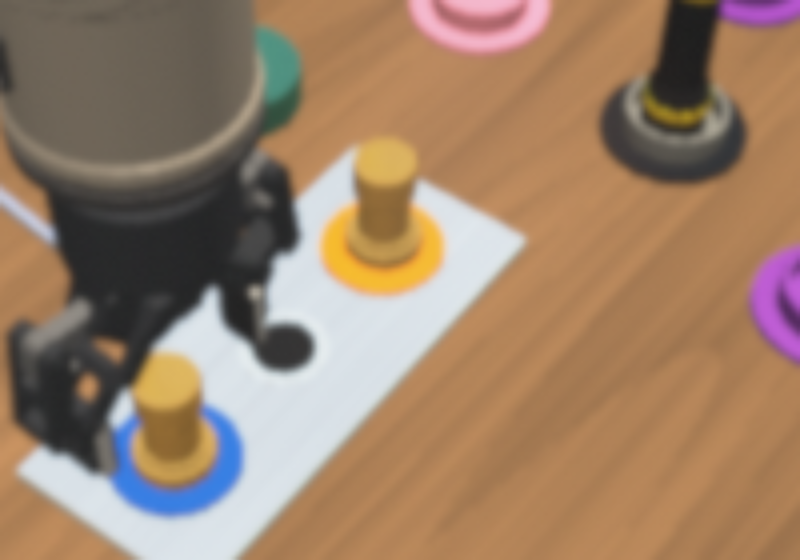

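The orange seal is back upright and the thermometer is in its dock. The blue seal is between the fingers. I'll take it along a path with the -x shift first, to stay clear of the magnifier.

>>> move_arm:
  translation:
    - [0,0,0]
    - [0,0,0]
    - [0,0,0]
    - [0,0,0]
    - [0,0,0]
    - [0,0,0]
    - [0,0,0]
    - [0,0,0]
    - [0,0,-0.1]
    - [0,0,-0.15]
    - [0,0,-0.15]
    - [0,0,-0.06]
  yaw: [0,0,0,0,0,0,0,0,0,0,0,0]
  hand: [0,0,0,0,0,0,0,0,0,0,0,0]

```text
clock: 30.65
eef_pos: [592.7, 53.8, 113.5]
tcp_rot: [-0.0, 1.0, -0.0, 0.001]
wrist_force: [0.2, -0.8, -4.4]
opening: 0.362
grasp_force: 40.5
```

>>> move_arm:
  translation:
    - [-0.1,0,0]
    - [-0.18,0,0]
    - [-0.18,0,0]
    - [-0.18,0,0]
    - [-0.18,0,0]
    - [-0.1,0,0]
    - [0,0,0]
    - [0,0,0]
  yaw: [0,0,0,0,0,0,0,0]
  hand: [0,0,0,0,0,0,0,0]

```text
clock: 31.65
eef_pos: [454.9, 53.9, 111.8]
tcp_rot: [-0.0, 1.0, -0.0, 0.0]
wrist_force: [1.0, 0.3, -4.2]
opening: 0.36
grasp_force: 40.4
```

Weighs 4.2 N again. Now +y by 220 mm.

>>> move_arm:
  translation:
    - [0,-0.1,0]
    - [0,-0.18,0]
    - [0,-0.18,0]
    - [0,-0.18,0]
    - [0,-0.18,0]
    - [0,-0.18,0]
    - [0,-0.18,0]
    - [0,-0.18,0]
    - [0.004,-0.105,0]
    - [0,0,0]
    - [0,0,0]
    - [0,0,0]
  yaw: [0,0,0,0,0,0,0,0,0,0,0,0]
  hand: [0,0,0,0,0,0,0,0,0,0,0,0]

```text
clock: 33.15
eef_pos: [455.2, 272.7, 111.8]
tcp_rot: [0.0, 1.0, -0.001, -0.0]
wrist_force: [-0.3, 0.4, -4.1]
opening: 0.362
grasp_force: 40.5
```

```bash
python3 - <<'E'
from h import *
s=monitor.state();print(s['clock'],s['eef_pos'],s['wrist_force'])
S=eyes.get_image('side')
cv2.imwrite('pics/c7.png',S[:,:,::-1])
print(px('side',[455.5,273.6,78]),px('side',[455.5,273.6,110]))
E
```

```text
33.15 [455.19558529 272.66194212 111.77839021] [-0.27335073  0.35106189 -4.14306754]
[247.70339501 422.97328851] [244.02121064 414.96207197]
```

View pics/c7.png

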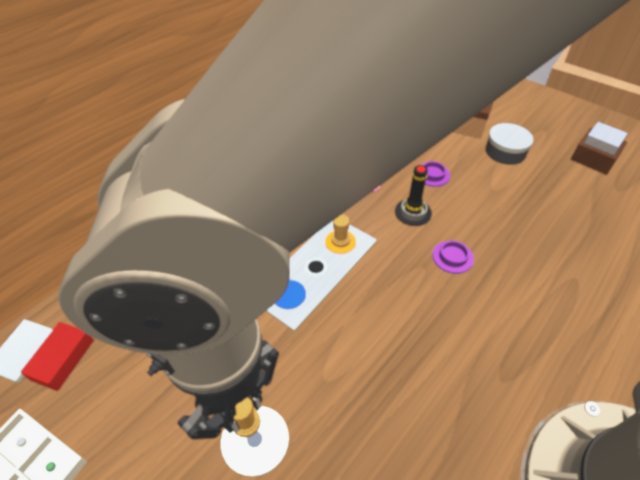

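The seal's foot is at (246,422), against (248,423) expected, and it is upright over the disc. The orange seal is on its pad and the thermometer is in its dock. I'll let it settle and hand in.

>>> move_arm:
  translation:
    - [0,0,0]
    - [0,0,0]
    - [0,0,0]
    - [0,0,0]
  yaw: [0,0,0,0]
  hand: [0,0,0,0]

```text
clock: 33.7
eef_pos: [455.0, 273.6, 111.8]
tcp_rot: [-0.0, 1.0, -0.0, -0.0]
wrist_force: [-0.1, 0.8, -5.0]
opening: 0.357
grasp_force: 40.5
```

```bash
python3 -c "
from station import workorder
print(workorder.sign_off())"
```

```text
the job is handed in; nothing more can be done
None
```

I handed the job in at about 34 s with the heavier seal (blue pad, 4.2 N against 1.5 N) held upright over the white disc at lens height, the lighter one on its orange pad and the thermometer back in its dock; the sign-off gave no verdict.

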